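# Nest two bush-and-ring sets in their post boxes

### The arm

A 6-joint arm with a two-finger parallel gripper is mounted at the origin on a cart in front of the work surface, level with it; the furniture and walls round the work are solid. World frame = base frame: x ahead of the robot, y to its left, z up, the work surface at z = 0. Lengths are in mm, angles in rad, forces in N, time in s.
With the tool pointing down it reaches from about 350 to 775 mm from the base axis. Payload 7.3 kg.
Tool frame: the origin (TCP) lies on the centre line of the jaws, within the pads' length; the fingertips stand 22 mm ahead of it and the grasp point (between the pads) lies 3 mm ahead of it; z points along the fingers, y is the direction in which the jaws open and shut (so a half turn about z gives the same grasp; the last joint's range is limited). The gripper opens to 92 mm and grips with 3 to 60 N. Pads are 19 mm wide; open, the fingers measure 130 mm over their backs; the gripper's body (75 mm by 190 mm) begins 47 mm behind the grasp point.
Start: joints at [-1.469, 0.342, 1.524, -0, 1.275, -0.146], TCP at [128.789, -508.976, 248.741] pointing down, gripper open.
Joint ranges: [-2.53, 2.53], [-0.77, 2.02], [0.04, 2.7], [-1, 4.14], [0.28, 2.66], [-3.11, 3.11]. Speed limits (rad/s): [2.57, 2.57, 3.14, 3.14, 3.14, 3.14].

### API

Orientations are given as [roll, pitch, yaw] about the fixed x, y, z axes, in that order (R = Rz(yaw) Ry(pitch) Rx(roll)).
In Python, from plant import get_obs, capture, close_job gives the robot as it stands.
- The arm moves only by the tool carry_out, never from a script. Its arguments are lists of equal length, an entry for each row: "xyz": the shift along the tool's x, y, z scaled (see below), a list of three; "dr": the turn, a rotation vector about the tool's x, y, z scaled (see below), a list of three. A call has 1 to 8 rows; each row shifts and turns the commanded pose from where the row before left it, along the tool's axes as they then stand; what a row does not reach is not made up. The controller multiplies each number of a shift by 0.06 m and each number of a turn by 8 degrees. A row lasts 1/8 s, in which the tool goes at most 62.5 mm and 10.7 degrees, less where a joint would pass 70% of its speed; a pose out of reach is approached as far as the arm can. A call with a number of a shift or a turn outside -1 to 1 is refused whole. A call with a gripper value outside its range is refused whole. "gripper" is the gripper's target within -1 to 1 (fully open at 1, half-way at 0, shut at -1), set as the call begins (left out, the last holds). The fingers move at their own pace and stop on an object; the grip force is fixed at half the most. Time passes only in rows, so rows that do not move let the fingers close. It gives the time, the measured TCP pose, the force and the opening at its end, in the units of the state.
- get_obs(): the state, without advancing time (a new reading comes with each control period).
- capture(name): name is "scene" or "top" or "wrist"; returns a dict with "image" (420x560x3 uint8, blue, green, red), "fx", "fy", "cx", "cy" (pixels), "pose" (4x4, takes a point from camera to world coordinates). Camera axes: x right, y up, looking along -z (the intrinsics and any distortion apply to the point x, -y, -z); pixel columns grow to the right and rows downward; lengths in mm; the calibration is good to about 2 mm. A picture is of the moment at which its call begins. There is no depth.
- close_job(): hands the job in, once; it reports no verdict.
The state is a dict: "time": time; "joint_positions": joint angles; "dq": joint speeds; "tau": joint torques, N m; "tool_pos": TCP position; "tcp_rot": TCP orientation; "contact_force": force on the tool from outside, world axes, zero at the start; "moment": the same for the moment, N m; "grip_width": finger opening in mm.
Only numpy, scipy, OpenCV 4.12 (cv2) and the standard library are available. Lean on these libraries where they do the work, as an engineer would, in place of code of your own. Each camera call takes 0.05 s, during which the arm holds its last target.

### The job

Put each set of steel parts away in its box: the larger flanged bush and larger ring in the box with the thick post, the smaller bush and smaller ring in the box with the thin post. In each box slip the bush over the post first, flange down and fully home on the floor, then lay the ring round its neck, flat on the flange, so that nothing stands above the rim. Do not knock over the vial of pins that stands among the parts.

Things in the scene. Friction and masses are not known exactly. Their poses are not given: they have to be found in the camera images.
- large_caddy: Square open wooden box, fixed to the desk, 124 x 124 mm outside and 34 mm high, walls and floor 5 mm thick (114 mm square inside). In its middle stands a steel post 18 mm thick, its conical tip 32 mm above the desk (tapering from 25 mm up, tip 7 mm across). The thicker post of the two: it takes the large bush. Origin: centre of the underside, on the post's axis, at desk height; x and y along the walls, z up.
- small_caddy: Square open wooden box, fixed to the desk, 112 x 112 mm outside and 34 mm high, walls and floor 5 mm thick (102 mm square inside). In its middle stands a steel post 9 mm thick, its conical tip 32 mm above the desk (tapering from 25 mm up, tip 4 mm across). The thinner post of the two: it takes the small bush. Origin: centre of the underside, on the post's axis, at desk height; x and y along the walls, z up.
- large_bush: Bright steel flanged bush standing on its flange, a body of revolution. Flange (lower end) diameter 60 mm, 8 mm thick; above it a neck of diameter 36 mm up to 24 mm total height; through-bore 26 mm. Origin: centre of the underside; z up along its axis. The neck is free to grip from above. 160 g (varies).
- small_bush: Bright steel flanged bush standing on its flange, a body of revolution. Flange (lower end) diameter 44 mm, 8 mm thick; above it a neck of diameter 26 mm up to 24 mm total height; through-bore 16 mm. Origin: centre of the underside; z up along its axis. The neck is free to grip from above. 90 g (varies).
- large_ring: Plain bright steel ring lying flat: outside diameter 60 mm, bore 44 mm, 14 mm high. Origin: centre of the underside; z up along its axis. It goes round the neck of the large bush (36 mm) and rests on that bush's flange, which has the same outside diameter as the ring. 110 g (varies).
- small_ring: Plain bright steel ring lying flat: outside diameter 44 mm, bore 32 mm, 14 mm high. Origin: centre of the underside; z up along its axis. It goes round the neck of the small bush (26 mm) and rests on that bush's flange, which has the same outside diameter as the ring. 60 g (varies).
- vial: Clear upright vial of pins with a red cap, 30 mm across, 44 mm high, loose, standing among the parts; not to be knocked over. Origin: centre of its underside. Round the work: letter trays over 0.2 m high fill the desk beyond y = -0.37, x > 0.32; a 0.3 m tall gauge stand is at about x 0.66, y 0.43.
Not all that is in view belongs to the job. Leave any brown look-alike of the large_bush alone.

How it is judged:
By the outcome, as a careful person would: the job done as asked, in the order asked, and still so for the second after the job is handed in, with the robot touching nothing.
It also fails if it takes over 125 s, if anything falls off the work surface, if the arm or the gripper's body presses on something with over 40 N, if the wrist force passes 120 N, or if a joint passes its speed limit or range.

## Working session

There is one attempt and no reset: what is moved stays moved. The work goes in short steps, Python scripts to look and compute and a tool call to move; the robot and the scene stay as the last step left them, time stands still between calls to the robot, and variables do not carry over. Pictures are saved under pics/ and viewed, and the job is handed in when it is done.

Besides the shell and the picture viewer there is one more tool, called after "Request:" as name(argument=value, ...) on one line, values as JSON. carry_out: Moves the arm, as the interface text tells. Shifts and turns lie within -1 to 1; 1 stands for 0.06 m of shift or 8 degrees of turn. Its arguments: {"type":"object","properties":{"xyz":{"type":"array"},"dr":{"type":"array"},"gripper":{"type":"number"}},"required":["xyz","dr"]}

```bash
mkdir -p pics
cat > h.py <<'E'
import numpy as np, cv2
from plant import get_obs, capture, close_job
def snap(n,f):
    c=capture(n); im=np.array(c['image'],dtype=np.uint8); cv2.imwrite('pics/'+f+'.png',im)
    np.savez('pics/'+f+'.npz',image=im,fx=c['fx'],fy=c['fy'],cx=c['cx'],cy=c['cy'],pose=np.array(c['pose']),keys=str([k for k in c]))
    if [k for k in c if k not in('image','fx','fy','cx','cy','pose')]: print({k:c[k] for k in c if k not in('image','fx','fy','cx','cy','pose')})
    return c
def load(f): return np.load('pics/'+f+'.npz')
def ray(c,u,v,z):
    P=np.array(c['pose']); d=np.array([(u-c['cx'])/c['fx'],-(v-c['cy'])/c['fy'],-1.])
    d=P[:3,:3]@d; o=P[:3,3]; return o+d*(z-o[2])/d[2]
def proj(c,p):
    P=np.array(c['pose']); q=P[:3,:3].T@(np.array(p,float)-P[:3,3]); return float(c['cx']+c['fx']*q[0]/-q[2]), float(c['cy']-c['fy']*q[1]/-q[2])
E
python3 - <<'E'
from h import *
for n in('scene','top','wrist'):
    c=snap(n,n+'0'); print(n,c['fx'],c['cx'],c['cy'],np.round(c['pose'],3).tolist())
o=get_obs(); print({k:np.round(v,3).tolist() for k,v in o.items()})
E
```

```text
scene 483.7748602149867 278.96612715007336 213.2266132227623 [[-0.751, 0.47, -0.464, 121.483], [-0.661, -0.535, 0.527, 585.812], [-0.001, 0.702, 0.712, 819.101], [0.0, 0.0, 0.0, 1.0]]
top 488.3578790970082 275.844491003713 215.0490282337948 [[-0.007, 0.993, -0.121, 473.258], [-1.0, -0.009, -0.013, 19.479], [-0.014, 0.121, 0.993, 1200.893], [0.0, 0.0, 0.0, 1.0]]
wrist 296.4027576852115 277.118215239597 207.86118409246623 [[0.246, 0.929, 0.278, 203.276], [-0.969, 0.236, 0.069, -490.228], [-0.001, -0.286, 0.958, 383.718], [0.0, 0.0, 0.0, 1.0]]
{'time': 0.15, 'joint_positions': [-1.469, 0.343, 1.525, 0.0, 1.275, -0.146], 'dq': [-0.001, -0.002, -0.002, 0.0, -0.0, 0.002], 'tau': [0.002, -43.147, -24.435, 0.072, 0.054, -0.0], 'tool_pos': [128.757, -508.669, 248.192], 'tcp_rot': [-3.14, -0.0, 0.248], 'contact_force': [-0.229, 0.171, 0.014], 'moment': [-0.082, -0.028, 0.012], 'grip_width': 91.606}
```

View pics/top0.png

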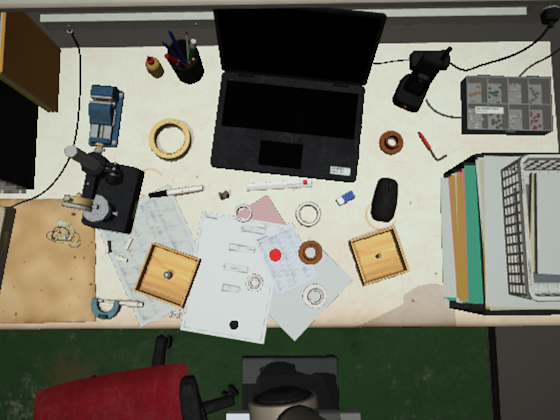

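View pics/scene0.png

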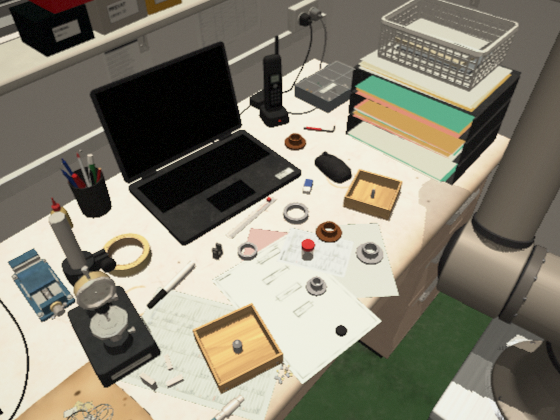

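Run:
```python
from h import *
c=load('top0'); im=c['image']
cv2.imwrite('pics/topc.png',cv2.resize(im[190:320,130:420],None,fx=2.75,fy=2.75,interpolation=cv2.INTER_CUBIC))
for n,u,v,z in [('lbox',168,274,32),('sbox',378,256,32),('sring',243,213,14),('lring',308,213,14),('sbush',255,283,24),('lbush',314,295,24),('vial',276,255,44),('brown',310,252,24)]:
    p=ray(c,u,v,z); print(n,np.round(p,0), np.hypot(*p[:2]).round())
s=load('scene0')['image']
cv2.imwrite('pics/scec.png',cv2.resize(s[160:400,180:420],None,fx=2.5,fy=2.5,interpolation=cv2.INTER_CUBIC))
```

```text
lbox [476. 293.  32.] 559.0
sbox [ 515. -208.   32.] 555.0
sring [623. 116.  14.] 634.0
lring [622. -44.  14.] 623.0
sbush [453.  86.  24.] 461.0
lbush [424. -54.  24.] 427.0
vial [519.  35.  44.] 520.0
brown [526. -46.  24.] 528.0
```

View pics/topc.png

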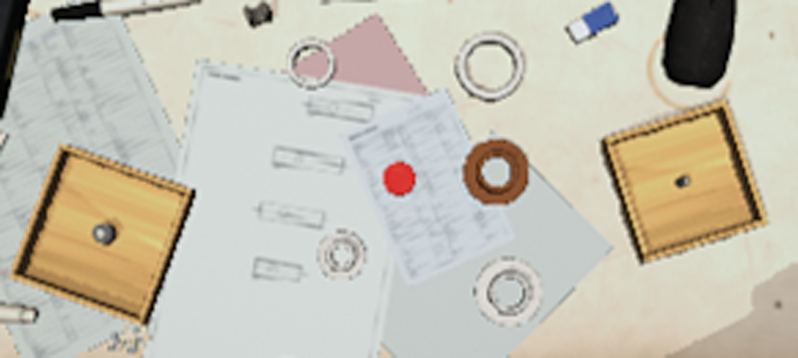

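View pics/scec.png

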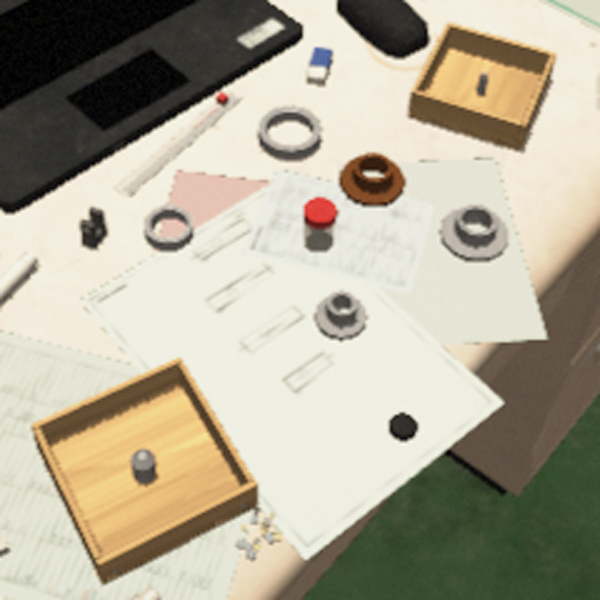

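Request:
carry_out(xyz=[[0,0,0],[0,0,0],[0.5,-1,0],[0.5,-1,0],[0.55,-1,0],[0.6,-1,0],[0.6,-0.95,0],[0.7,-0.9,0]], dr=[[0,0,0.89],[0,0,0.89],[0,0,0],[0,0,0],[0,0,0],[0,0,0],[0,0,0],[0,0,0]], gripper=1)

```text
time: 1.15
tool_pos: [319.5, -185.0, 248.9]
tcp_rot: [3.141, -0.001, -0.002]
contact_force: [0.9, -1.3, -0.1]
grip_width: 91.8
```

Request:
carry_out(xyz=[[0.6,-0.9,0],[0.6,-0.9,0],[0.5,-0.9,0],[0,-0.4,0],[0,0,0],[0,0,0]], dr=[[0,0,0],[0,0,0],[0,0,0],[0,0,0],[0,0,0],[0,0,0]])

```text
time: 1.9
tool_pos: [418.3, -5.4, 248.6]
tcp_rot: [3.141, 0.0, -0.001]
contact_force: [-0.9, -0.8, -0.2]
grip_width: 91.6
```

Run:
```python
from h import *
c=snap('wrist','w1'); o=get_obs(); print(o['tool_pos'],o['tcp_rot'],np.round(c['pose'],3).tolist())
```

```text
[418.30168607  -5.7268982  248.6939988 ] [ 3.14119315e+00  1.46440645e-05 -1.75759762e-03] [[-0.0, 0.958, 0.286, 495.16], [-1.0, -0.001, 0.001, -5.76], [0.001, -0.286, 0.958, 384.193], [0.0, 0.0, 0.0, 1.0]]
```

View pics/w1.png

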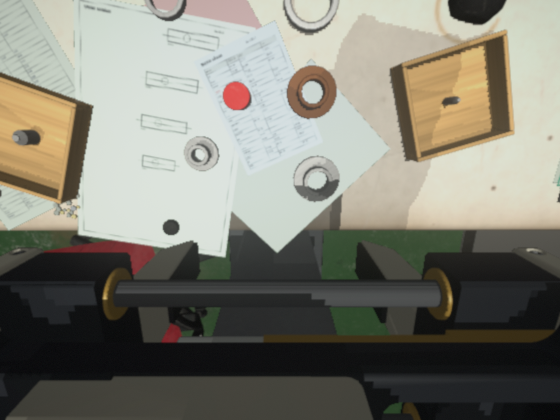

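Run:
```python
from h import *
c=load('w1'); im=c['image']
print('tcp px',proj(c,[418.3,-5.7,248.7]),'tip',proj(c,[418.3,-5.7,226]), 'under', proj(c,[418.3,-5.7,20]))
def crop(u,v,r,k): return cv2.resize(im[max(v-r,0):v+r,max(0,u-r):u+r],(r*2*k,r*2*k),interpolation=cv2.INTER_CUBIC)
cv2.imwrite('pics/w1c.png',np.vstack([np.hstack([crop(316,178,30,6),crop(201,153,30,6)]),]))
t=load('top0'); 
im=t['image'];cv2.imwrite('pics/t0c.png',np.hstack([crop(314,295,20,9),crop(255,283,20,9)]))
for f,l in(('w1',[(316,178,60,36,26),(201,153,44,26,16)]),):
    g=cv2.cvtColor(c['image'],cv2.COLOR_BGR2GRAY); print([g[178,280:352].tolist()])
```

```text
tcp px (276.7665522323732, 275.89249271042775) tip (276.77077899517866, 256.2692400681225) under (276.78647830753806, 183.3833018402809)
[[213, 213, 213, 213, 213, 213, 213, 213, 213, 213, 213, 212, 201, 180, 182, 198, 201, 202, 203, 201, 200, 195, 163, 102, 118, 167, 192, 188, 192, 209, 212, 212, 213, 213, 212, 213, 213, 212, 212, 212, 212, 212, 212, 212, 212, 207, 171, 101, 127, 160, 161, 151, 150, 165, 167, 166, 167, 166, 163, 181, 208, 212, 211, 212, 212, 212, 211, 212, 212, 212, 211, 212]]
```

View pics/w1c.png

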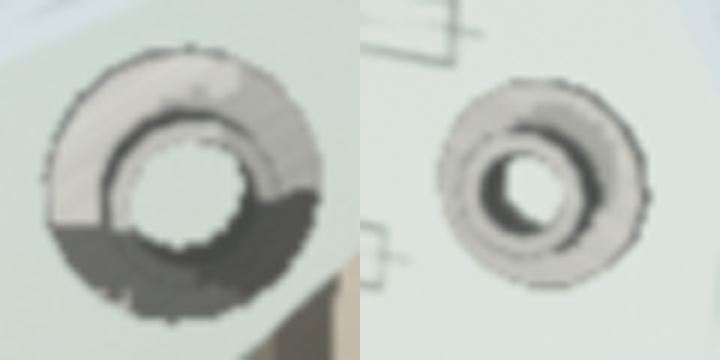

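```bash
cat >> h.py <<'E'
def blob(c,u,v,r,z,T=14,save=None):
    im=np.array(c['image']); x0,y0=max(0,u-r),max(0,v-r); s=im[y0:v+r,x0:u+r]
    L=cv2.cvtColor(s,cv2.COLOR_BGR2LAB).astype(float)
    b=np.concatenate([L[:2].reshape(-1,3),L[-2:].reshape(-1,3),L[:,:2].reshape(-1,3),L[:,-2:].reshape(-1,3)])
    m=(np.linalg.norm(L-np.median(b,0),axis=2)>T).astype(np.uint8)
    m=cv2.morphologyEx(m,cv2.MORPH_CLOSE,np.ones((3,3)))
    n,lab,st,ce=cv2.connectedComponentsWithStats(m)
    k=1+np.argmax(st[1:,4]); cs,_=cv2.findContours((lab==k).astype(np.uint8),cv2.RETR_EXTERNAL,cv2.CHAIN_APPROX_NONE)
    q=max(cs,key=cv2.contourArea); h=cv2.convexHull(q); (a,bb),d,_=cv2.fitEllipse(h)
    if save:
        o=cv2.resize(s,None,fx=6,fy=6); cv2.drawContours(o,[h*6+3],-1,(0,0,255),1); cv2.imwrite('pics/'+save+'.png',o)
    a+=x0; bb+=y0; w=ray(c,a,bb,z); e=ray(c,a+1,bb,z); mm=np.linalg.norm(e-w)
    return np.round([a,bb],1),np.round(w,1),np.round(np.array(d)*mm,1)
E
python3 - <<'E'
from h import *
c=load('w1'); t=load('top0'); s=load('scene0')
print('lbush',blob(c,316,178,26,5,save='b1'),blob(t,314,295,17,5),blob(s,370,252,22,5))
print('sbush',blob(c,201,153,20,5,save='b2'),blob(t,255,283,11,5),blob(s,317,286,18,5))
print('lring',blob(t,308,213,16,8),blob(s,295,213,18,8))
print('sring',blob(t,243,213,13,8),blob(s,248,251,16,8))
print('vial',blob(t,276,255,9,44),blob(c,236,96,20,44))
E
```

```text
lbush (array([315.8, 178.5]), array([421.5, -56.3,   5. ]), array([60.7, 61.9])) (array([314.3, 295.7]), array([421.5, -56.3,   5. ]), array([59.7, 62.2])) (array([369.2, 253.3]), array([423.1, -53.9,   5. ]), array([50.3, 62.6]))
sbush (array([201.4, 153.5]), array([453.7,  89.6,   5. ]), array([44.3, 47.6])) (array([253.6, 282.1]), array([455.1,  90.4,   5. ]), array([46. , 48.5])) (array([315.9, 286.2]), array([456.1,  91.9,   5. ]), array([41. , 45.2]))
lring (array([307.8, 214. ]), array([620.1, -43.3,   8. ]), array([63.9, 67.1])) (array([295.7, 213.3]), array([620.9, -39.7,   8. ]), array([54.6, 64.9]))
sring (array([246.7, 211.8]), array([627., 107.,   8.]), array([49.2, 75.1])) (array([250.7, 246.7]), array([629. , 104.9,   8. ]), array([49.9, 73.3]))
vial (array([276. , 254.2]), array([520.6,  35. ,  44. ]), array([31. , 38.1])) (array([237.4,  95.2]), array([520. ,  36.6,  44. ]), array([33.4, 39.7]))
```

```bash
python3 - <<'E'
from h import *
for f,cs in(('top0',[('L',168,274,40,114),('S',378,256,38,102)]),('w1',[('S',452,98,72,0)]),('scene0',[('L',238,346,52,0),('S',373,195,34,0)])):
    c=load(f); im=c['image']
    for n,u,v,r,_ in cs:
        x0,y0=u-r,v-r; s=im[max(0,y0):v+r,max(0,x0):u+r]; hsv=cv2.cvtColor(s,cv2.COLOR_BGR2HSV)
        m=((hsv[...,0]>8)&(hsv[...,0]<28)&(hsv[...,1]>70)).astype(np.uint8)
        m=cv2.morphologyEx(m,cv2.MORPH_OPEN,np.ones((2,2)))
        k,lab,st,ce=cv2.connectedComponentsWithStats(m); i=1+np.argmax(st[1:,4])
        q,_=cv2.findContours((lab==i).astype(np.uint8),cv2.RETR_EXTERNAL,cv2.CHAIN_APPROX_NONE); q=max(q,key=cv2.contourArea)
        rc=cv2.minAreaRect(q); ctr=(rc[0][0]+x0,rc[0][1]+max(0,y0)); P=[ray(c,a+x0,b+max(y0,0),34) for a,b in cv2.boxPoints(rc)]
        print(f,n,np.round(ctr,1),'rimctr',np.round(ray(c,*ctr,34),1),'edges',[np.round([np.linalg.norm(P[j]-P[j-1]),np.degrees(np.arctan2(*(P[j]-P[j-1])[1::-1]))],1).tolist() for j in range(4)])
        # post: non-wood near centre
        k=int(r*0.35); sub=s[r-k:r+k,r-k:r+k]; h2=cv2.cvtColor(sub,cv2.COLOR_BGR2HSV); pm=(h2[...,1]<90).astype(np.uint8)
        k2,lab,st,ce=cv2.connectedComponentsWithStats(pm)
        for j in range(1,k2):
            if st[j,4]>5: print('   post blob',st[j].tolist(),np.round(ce[j]+[x0+r-k,max(y0,0)+r-k],1),np.round(ray(c,*(ce[j]+[x0+r-k,max(y0,0)+r-k]),28),1))
        cv2.imwrite(f'pics/box_{f}_{n}.png',cv2.resize(s,None,fx=5,fy=5,interpolation=cv2.INTER_CUBIC))
E
python3 -c "
import cv2,numpy as np
a=cv2.imread('pics/box_top0_L.png');b=cv2.imread('pics/box_top0_S.png')
b=cv2.resize(b,(400,400));a=cv2.resize(a,(400,400));cv2.imwrite('pics/bx.png',np.hstack([a,b]))"
```

```text
top0 L [167.8 275.7] rimctr [472.2 293.   34. ] edges [[127.6, 70.1], [123.3, -18.9], [129.1, -110.2], [122.6, 160.4]]
   post blob [9, 11, 9, 8, 50] [167.4 274.4] [475.1 295.4  28. ]
top0 S [379.2 256.1] rimctr [ 514.5 -210.    34. ] edges [[115.1, 17.0], [117.7, -72.1], [115.4, -163.7], [116.3, 107.8]]
   post blob [11, 11, 5, 4, 13] [378.  255.4] [ 516.5 -208.4   28. ]
w1 S [458.2  97.6] rimctr [ 518.2 -207.2   34. ] edges [[115.5, 22.9], [132.4, -74.6], [113.8, -151.0], [144.1, 106.9]]
   post blob [16, 24, 18, 8, 109] [451.1 100.3] [ 515.7 -203.2   28. ]
scene0 L [238.5 346.5] rimctr [466.4 305.   34. ] edges [[134.6, -18.9], [137.3, -107.3], [142.4, 155.7], [124.0, 69.5]]
   post blob [12, 12, 10, 13, 106] [237.  345.9] [471.9 303.8  28. ]
scene0 S [373.  194.3] rimctr [ 507.7 -189.    34. ] edges [[114.4, 16.6], [149.0, -65.9], [125.0, -165.6], [143.2, 110.2]]
   post blob [9, 5, 4, 9, 25] [372.6 193.1] [ 513.8 -197.9   28. ]
```

View pics/bx.png

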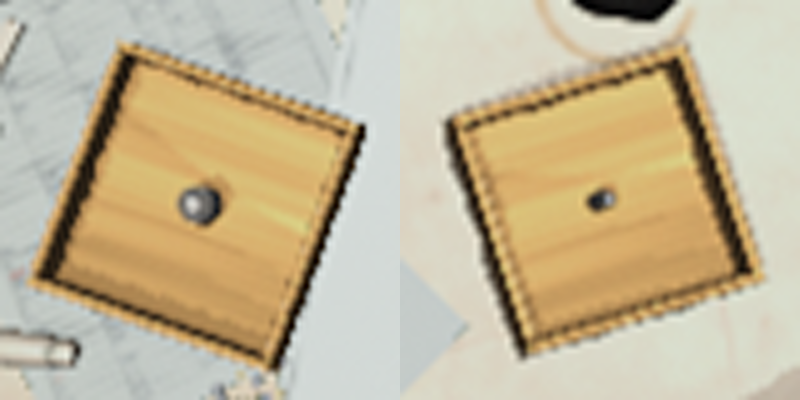

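Request:
carry_out(xyz=[[0.05,0.84,0.5],[0,0,1],[0,0,0.8],[0,0,0.2],[0,0,0]], dr=[[0,0,0],[0,0,0],[0,0,0],[0,0,0],[0,0,0]], gripper=0.6)

```text
time: 2.58
tool_pos: [421.7, -55.9, 99.1]
tcp_rot: [3.142, 0.0, -0.002]
contact_force: [0.6, -0.4, -0.4]
grip_width: 73.3
```

Run:
```python
from h import *
c=snap('wrist','w2'); o=get_obs(); print(o['tool_pos'],o['tcp_rot'],o['grip_width'],proj(c,[421.5,-56.3,5]))
```

```text
[422.27875668 -55.92866148  99.86368424] [ 3.14089415e+00 -1.78653156e-03 -1.37153236e-03] 73.69478210812258 (276.93007301214055, 217.7139931484883)
```

View pics/w2.png

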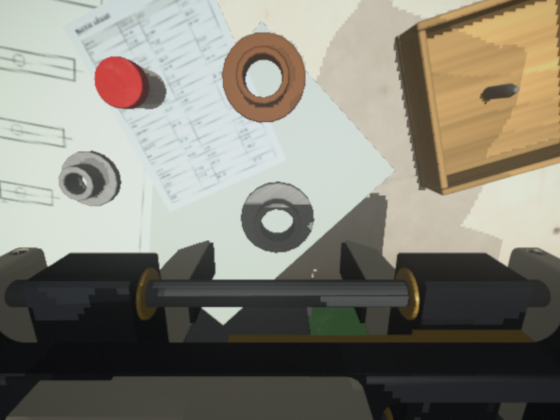

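Run:
```python
from h import *
c=load('w2'); print(blob(c,277,217,44,5)); print(blob(c,90,178,40,5))
```

```text
(array([276.9, 217. ]), array([422.1, -56.2,   5. ]), array([59.1, 60.7]))
(array([ 89.5, 178.3]), array([454.3,  90.7,   5. ]), array([43.7, 50.5]))
```

Request:
carry_out(xyz=[[0,0,0.5],[0,0,0.4],[0,0,0.2],[0,0,0],[0,0,0]], dr=[[0,0,0],[0,0,0],[0,0,0],[0,0,0],[0,0,0]])

```text
time: 3.25
tool_pos: [422.2, -55.5, 33.7]
tcp_rot: [3.141, -0.002, -0.001]
contact_force: [-0.6, -0.7, -1.2]
grip_width: 73.3
```

Good: x agrees to 0.1 mm. A touch lower, then grip.

Request:
carry_out(xyz=[[0,0,0.03],[0,0,0]], dr=[[0,0,0],[0,0,0]])

```text
time: 3.5
tool_pos: [421.6, -55.3, 31.2]
tcp_rot: [3.141, -0.001, -0.001]
contact_force: [-0.5, 0.2, -0.9]
grip_width: 73.3
```

Request:
carry_out(xyz=[[0,0,0],[0,0,0],[0,0,0],[0,0,0],[0,0,0],[0,0,0]], dr=[[0,0,0],[0,0,0],[0,0,0],[0,0,0],[0,0,0],[0,0,0]], gripper=-1)

```text
time: 4.25
tool_pos: [421.4, -55.3, 30.9]
tcp_rot: [3.141, -0.0, -0.001]
contact_force: [0.7, 0.5, 0.2]
grip_width: 33.2
```

Request:
carry_out(xyz=[[0,0,0],[0,0,-0.2],[0,0,-0.5],[0,0,-0.7],[0,0,0]], dr=[[0,0,0],[0,0,0],[0,0,0],[0,0,0],[0,0,0]])

```text
time: 4.88
tool_pos: [423.2, -55.8, 117.9]
tcp_rot: [3.139, -0.007, -0.001]
contact_force: [0.1, -0.3, -1.6]
grip_width: 33.5
```

Run:
```python
from h import *
c=snap('wrist','w3'); o=get_obs(); print(o['tool_pos'],o['tcp_rot'],o['grip_width'],o['contact_force'])
```

```text
[422.03967904 -55.42776066 116.30499501] [ 3.14046471e+00 -3.34002916e-03 -6.96450071e-04] 33.219335201098474 [-0.35936225 -0.54440407 -2.12460325]
```

View pics/w3.png

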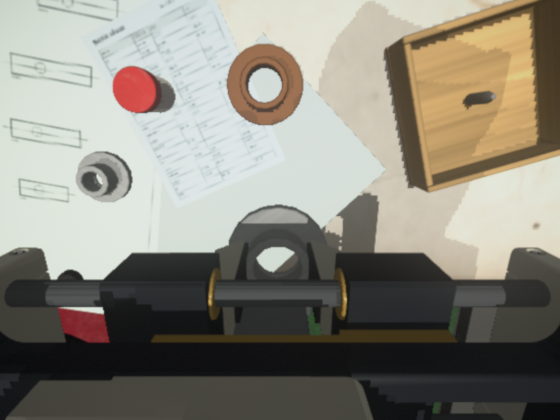

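Request:
carry_out(xyz=[[0,-0.97,0],[0,-0.97,0],[0,-0.97,0],[0,-0.97,0],[-0.1,-0.97,0],[-0.2,-0.97,0],[0,0,0],[0,0,0]], dr=[[0,0,0],[0,0,0],[0,0,0],[0,0,0],[0,0,0],[0,0,0],[0,0,0],[0,0,0]])

```text
time: 5.92
tool_pos: [402.7, 293.6, 113.7]
tcp_rot: [3.14, 0.002, 0.0]
contact_force: [-0.5, -0.6, -0.5]
grip_width: 33.2
```

Run:
```python
from h import *
c=snap('wrist','w4'); o=get_obs(); print(o['tool_pos'],o['tcp_rot'],o['grip_width'],proj(c,[475,293,30]))
```

```text
[403.15932653 293.01211155 113.96813012] [ 3.14020530e+00  1.88067227e-03 -1.09032228e-03] 33.53030094741928 (277.1021590235525, 125.77327239466636)
```

View pics/w4.png

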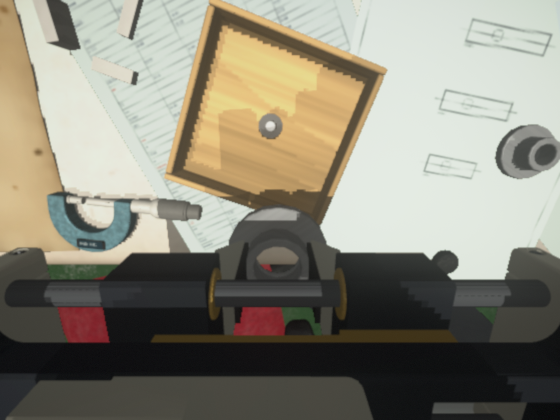

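```bash
cat >> h.py <<'E'
def post(c,u,v,r=22,z=29,sat=80):
    im=np.array(c['image']); s=im[v-r:v+r,u-r:u+r]; hs=cv2.cvtColor(s,cv2.COLOR_BGR2HSV)
    m=(hs[...,1]<sat).astype(np.uint8); n,l,st,ce=cv2.connectedComponentsWithStats(m); k=1+np.argmax(st[1:,4])
    p=ce[k]+[u-r,v-r]; return st[k].tolist(),np.round(p,1),np.round(ray(c,*p,z),1)
E
python3 - <<'E'
from h import *
c=load('w4'); print(post(c,270,126)); im=c['image']
cv2.imwrite('pics/p4.png',cv2.resize(im[100:150,245:295],None,fx=10,fy=10,interpolation=cv2.INTER_CUBIC))
for p in[(270,126)]: print(ray(c,*p,32))
E
```

```text
([11, 9, 23, 25, 454], array([270. , 125.4]), array([475.2, 298.1,  29. ]))
[474.88569723 298.02002638  32.        ]
```

View pics/p4.png

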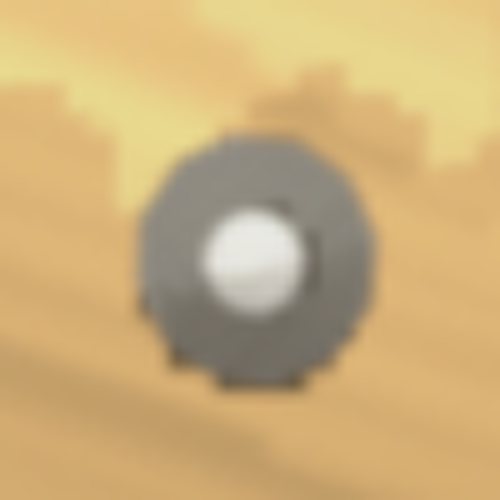

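Request:
carry_out(xyz=[[0.6,-0.04,0],[0.59,-0.04,0],[0,0,0.3],[0,0,0.3],[0,0,0],[0,0,0]], dr=[[0,0,0],[0,0,0],[0,0,0],[0,0,0],[0,0,0],[0,0,0]])

```text
time: 6.72
tool_pos: [475.6, 297.9, 79.4]
tcp_rot: [-3.142, -0.0, -0.002]
contact_force: [-0.0, -0.5, -2.7]
grip_width: 33.6
```

Run:
```python
from h import *
c=snap('wrist','w5'); o=get_obs(); print(o['tool_pos'],o['tcp_rot'],o['grip_width'],proj(c,[475,297.5,32]))
```

```text
[475.67631891 298.27402637  79.64152022] [-3.14125387e+00 -1.09532633e-03 -1.71012581e-03] 33.16860510921801 (277.0744861766946, 240.73266244676088)
```

View pics/w5.png

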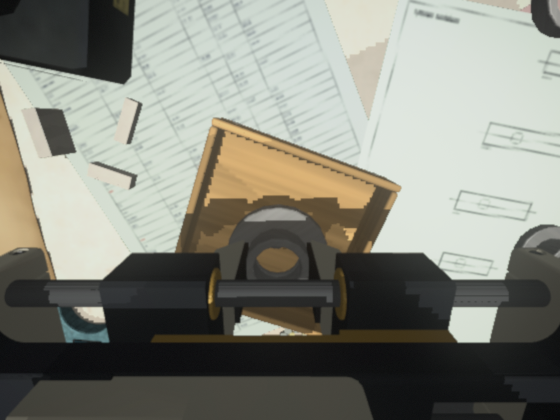

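Request:
carry_out(xyz=[[-0.02,0.01,0.15],[0,0,0.15],[0,0,0.15],[0,0,0.1],[0,0,0]], dr=[[0,0,0],[0,0,0],[0,0,0],[0,0,0],[0,0,0]])

```text
time: 7.4
tool_pos: [473.5, 298.0, 45.2]
tcp_rot: [3.141, 0.001, -0.001]
contact_force: [-0.4, 0.9, -1.9]
grip_width: 33.3
```

Passing over the post without force. Further down.

Request:
carry_out(xyz=[[0,0,0.08],[0,0,0.05],[0,0,0],[0,0,0]], dr=[[0,0,0],[0,0,0],[0,0,0],[0,0,0]])

```text
time: 7.9
tool_pos: [473.9, 298.1, 38.2]
tcp_rot: [-3.142, -0.0, -0.001]
contact_force: [0.2, 0.1, -1.8]
grip_width: 33.4
```

Request:
carry_out(xyz=[[0,0,0.03],[0,0,0]], dr=[[0,0,0],[0,0,0]])

```text
time: 8.15
tool_pos: [473.8, 298.0, 36.2]
tcp_rot: [3.141, 0.0, -0.001]
contact_force: [0.8, 0.4, -1.1]
grip_width: 33.6
```

Request:
carry_out(xyz=[[0,0,0],[0,0,0],[0,0,0],[0,0,0]], dr=[[0,0,0],[0,0,0],[0,0,0],[0,0,0]], gripper=0.13)

```text
time: 8.65
tool_pos: [473.9, 298.1, 36.3]
tcp_rot: [3.142, -0.0, -0.001]
contact_force: [0.1, -1.0, -0.5]
grip_width: 51.8
```

Request:
carry_out(xyz=[[0,0,-0.5],[0,0,-0.8],[0,0,-0.2],[-0.6,0,0],[-0.6,0,0],[0,0,0],[0,0,0]], dr=[[0,0,0],[0,0,0],[0,0,0],[0,0,0],[0,0,0],[0,0,0],[0,0,0]])

```text
time: 9.52
tool_pos: [402.5, 298.3, 126.2]
tcp_rot: [-3.141, -0.001, -0.001]
contact_force: [-0.8, -0.8, -0.7]
grip_width: 51.8
```

Run:
```python
from h import *
c=snap('wrist','w6'); o=get_obs(); print(o['tool_pos'],o['tcp_rot'],o['grip_width'],proj(c,[475,297.5,29]))
```

```text
[402.82298951 298.28561059 126.2076878 ] [-3.14142165e+00 -8.08800957e-04 -9.55479164e-04] 51.97401438801292 (277.57235141085795, 125.47245287874175)
```

View pics/w6.png

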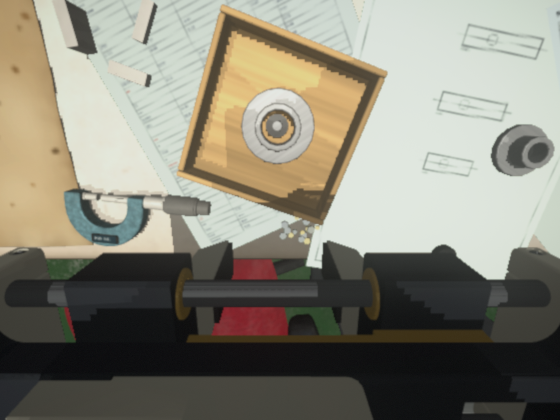

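Run:
```python
from h import *
c=load('w6'); im=c['image']; s=im[80:172,232:324]; hs=cv2.cvtColor(s,cv2.COLOR_BGR2HSV)
m=(hs[...,1]<60).astype(np.uint8); n,l,st,ce=cv2.connectedComponentsWithStats(m); k=1+np.argmax(st[1:,4])
q,_=cv2.findContours((l==k).astype(np.uint8),cv2.RETR_EXTERNAL,cv2.CHAIN_APPROX_NONE); q=cv2.convexHull(max(q,key=cv2.contourArea)); e=cv2.fitEllipse(q)
p=np.array(e[0])+[232,80]; print(p,e[1],ray(c,*p,11)); d=np.array(e[1])*np.linalg.norm(ray(c,*(p+[1,0]),11)-ray(c,*p,11)); print(d)
print(blob(c,522,149,37,5))
cv2.imwrite('pics/p6.png',cv2.resize(s,None,fx=6,fy=6,interpolation=cv2.INTER_CUBIC))
```

```text
[277.45373154 125.45284653] (72.19915008544922, 75.3752212524414) [474.68564797 297.56225844  11.        ]
[58.88208126 61.47232893]
(array([521.4, 149.9]), array([454.5,  89. ,   5. ]), array([43.9, 55.9]))
```

View pics/p6.png

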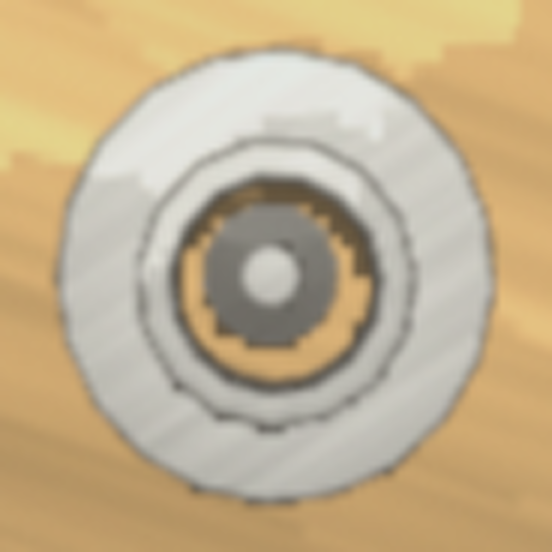

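Request:
carry_out(xyz=[[0.4,0.95,0],[0.4,0.95,0],[0.4,0.95,0],[0.4,0.95,0],[0.4,0.95,0],[0.35,0.93,0],[0,0,0],[0,0,0]], dr=[[0,0,0],[0,0,0],[0,0,0],[0,0,0],[0,0,0],[0,0,0],[0,0,0],[0,0,0]], gripper=0.75)

```text
time: 10.58
tool_pos: [542.6, -43.1, 125.7]
tcp_rot: [-3.141, 0.001, -0.002]
contact_force: [-0.1, 0.7, 0.4]
grip_width: 80.4
```

Run:
```python
from h import *
c=snap('wrist','w7'); o=get_obs(); print(o['tool_pos'],o['tcp_rot'],o['grip_width'],proj(c,[620,-43,8]))
```

```text
[542.35559012 -42.27003926 125.8680768 ] [-3.14123392e+00  9.70153030e-04 -7.03175306e-04] 80.26557082114842 (276.29029712710155, 118.4730282983155)
```

View pics/w7.png

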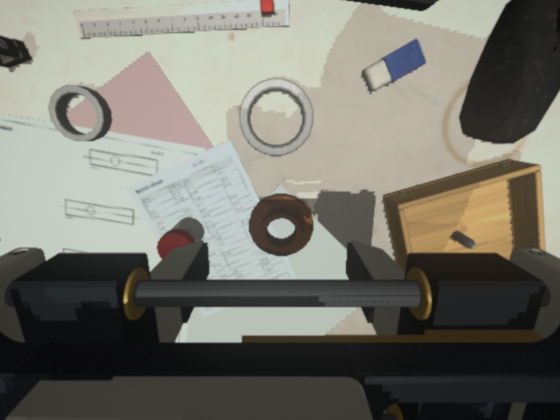

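Run:
```python
from h import *
c=load('w7'); print(blob(c,277,116,44,7,T=14,save='b7')); print(blob(c,80,112,34,7,save='b7s'))
```

```text
(array([276.2,  89.3]), array([642.3, -43. ,   7. ]), array([ 71.3, 108.9]))
(array([ 95. , 109.6]), array([627.2, 104.7,   7. ]), array([52.3, 85.1]))
```

View pics/b7.png

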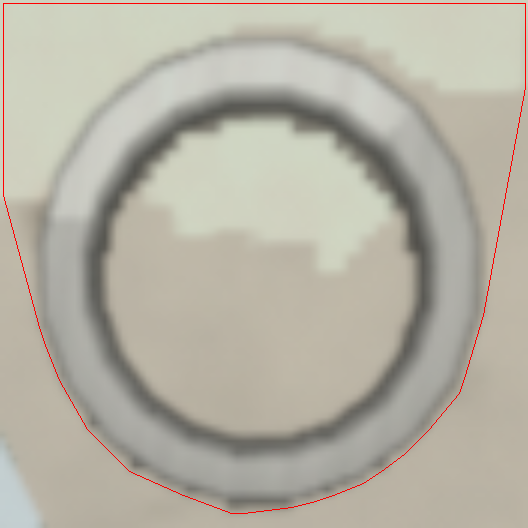

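Run:
```python
from h import *
c=load('w7'); 
for z in(7,14): print(ray(c,276.7,117.1,z))
print(np.linalg.norm(ray(c,233+43/6,117,10)-ray(c,233+482/6,117,10)))
```

```text
[621.07948412 -43.33612437   7.        ]
[621.03734528 -43.34415069  14.        ]
59.29968427781226
```

Request:
carry_out(xyz=[[0.65,0.01,0],[0.66,0,0.3],[0,0,0.6],[0,0,0.5],[0,0,0.2],[0,0,0],[0,0,0]], dr=[[0,0,0],[0,0,0],[0,0,0],[0,0,0],[0,0,0],[0,0,0],[0,0,0]])

```text
time: 11.5
tool_pos: [622.0, -43.2, 31.8]
tcp_rot: [3.141, -0.002, -0.0]
contact_force: [-0.2, -0.8, 0.1]
grip_width: 80.6
```

Request:
carry_out(xyz=[[-0.01,0,0.1],[0,0,0],[0,0,0]], dr=[[0,0,0],[0,0,0],[0,0,0]])

```text
time: 11.88
tool_pos: [620.7, -43.5, 24.5]
tcp_rot: [3.141, -0.0, -0.001]
contact_force: [0.7, 0.5, -0.4]
grip_width: 80.4
```

Request:
carry_out(xyz=[[0,0,0],[0,0,0],[0,0,0],[0,0,0],[0,0,0]], dr=[[0,0,0],[0,0,0],[0,0,0],[0,0,0],[0,0,0]], gripper=-1)

```text
time: 12.5
tool_pos: [620.6, -43.4, 24.3]
tcp_rot: [3.141, -0.0, -0.001]
contact_force: [-0.3, 0.0, 0.5]
grip_width: 57.2
```

Request:
carry_out(xyz=[[0,0,-0.3],[0,0,-0.6],[0,0,-0.6],[0,0,0]], dr=[[0,0,0],[0,0,0],[0,0,0],[0,0,0]])

```text
time: 13.0
tool_pos: [622.7, -43.8, 118.8]
tcp_rot: [3.14, -0.008, -0.001]
contact_force: [0.0, 0.6, -0.8]
grip_width: 57.6
```

Run:
```python
from h import *
c=snap('wrist','w8'); o=get_obs(); print(o['tool_pos'],o['tcp_rot'],o['grip_width'],o['contact_force'])
```

```text
[621.41540565 -43.52705545 116.53026187] [ 3.14077076e+00 -3.75079821e-03 -6.85773202e-04] 57.53740948246389 [-0.26651803 -0.67624912 -0.55398344]
```

View pics/w8.png

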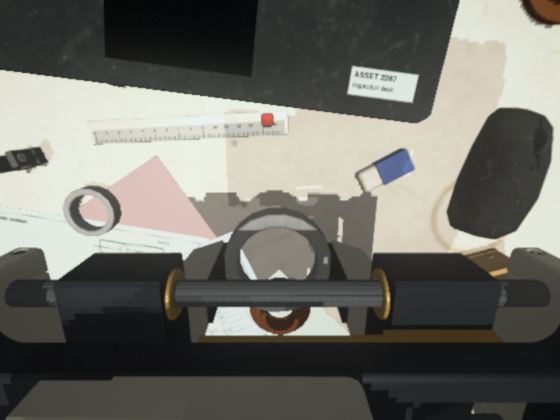

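Request:
carry_out(xyz=[[-0.4,-0.95,0],[-0.4,-0.95,0],[-0.4,-0.95,0],[-0.4,-0.95,0],[-0.4,-0.95,0],[-0.4,-0.93,0],[0,0,0]], dr=[[0,0,0],[0,0,0],[0,0,0],[0,0,0],[0,0,0],[0,0,0],[0,0,0]])

```text
time: 13.92
tool_pos: [474.0, 300.8, 113.3]
tcp_rot: [3.141, 0.002, 0.005]
contact_force: [0.4, -0.6, -1.0]
grip_width: 57.6
```

Request:
carry_out(xyz=[[0,0,0],[0,0,0],[0,0,0],[0,0,0],[0,0,0],[0,0,0]], dr=[[0,0,-0.81],[0,0,-0.81],[0,0,-0.81],[0,0,-0.81],[0,0,0],[0,0,0]])

```text
time: 14.68
tool_pos: [476.9, 296.9, 113.9]
tcp_rot: [3.141, 0.001, 0.449]
contact_force: [-0.1, 0.4, -1.6]
grip_width: 56.9
```

```bash
cat >> h.py <<'E'
def go(tx,ty,tz):
    o=get_obs(); y=o['tcp_rot'][2]; d=np.array([tx,ty,tz])-o['tool_pos']
    print('at',np.round(o['tool_pos'],1),'yaw',round(np.degrees(y),1),'w',round(o['grip_width'],1),'units',np.round(np.array([d[0]*np.cos(y)+d[1]*np.sin(y), d[0]*np.sin(y)-d[1]*np.cos(y), -d[2]])/60,3))
E
python3 - <<'E'
from h import *
c=snap('wrist','w9'); go(474.5,297.6,70)
E
```

```text
at [476.9 297.  114. ] yaw 25.7 w 57.6 units [-0.031 -0.026  0.733]
```

View pics/w9.png

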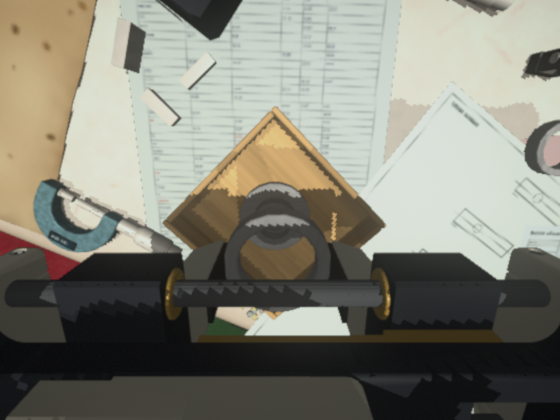

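Request:
carry_out(xyz=[[-0.03,-0.025,0.4],[0,0,0.33],[0,0,0],[0,0,0]], dr=[[0,0,0],[0,0,0],[0,0,0],[0,0,0]])

```text
time: 15.22
tool_pos: [475.0, 298.2, 71.1]
tcp_rot: [3.141, -0.001, 0.451]
contact_force: [1.1, 0.1, -0.6]
grip_width: 57.6
```

Run:
```python
from h import *
c=snap('wrist','w10'); go(474.3,297.5,38)
```

```text
at [475.2 298.3  71.4] yaw 25.9 w 57.4 units [-0.019  0.005  0.556]
```

View pics/w10.png

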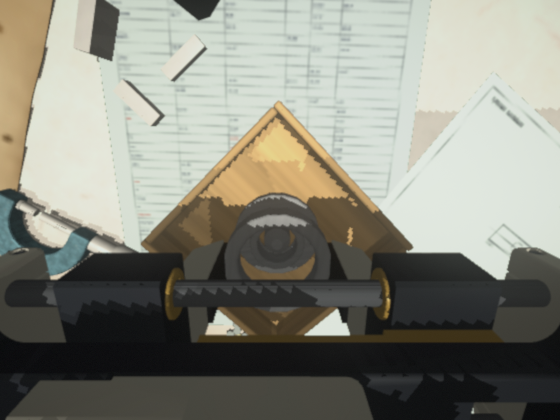

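Request:
carry_out(xyz=[[-0.015,0,0.15],[0,0,0.15],[0,0,0.12],[0,0,0.08],[0,0,0],[0,0,0]], dr=[[0,0,0],[0,0,0],[0,0,0],[0,0,0],[0,0,0],[0,0,0]])

```text
time: 16.02
tool_pos: [473.9, 297.7, 40.6]
tcp_rot: [3.141, -0.0, 0.452]
contact_force: [0.1, -0.4, -1.1]
grip_width: 57.5
```

Request:
carry_out(xyz=[[0,0,0.045],[0,0,0],[0,0,0]], dr=[[0,0,0],[0,0,0],[0,0,0]])

```text
time: 16.4
tool_pos: [473.8, 297.7, 37.8]
tcp_rot: [3.142, -0.0, 0.452]
contact_force: [-0.3, -0.8, -0.3]
grip_width: 57.6
```

Ring is at the flange height and clear of force; release to ~70 mm.

Request:
carry_out(xyz=[[0,0,0],[0,0,0],[0,0,0],[0,0,0]], dr=[[0,0,0],[0,0,0],[0,0,0],[0,0,0]], gripper=0.52)

```text
time: 16.9
tool_pos: [473.8, 297.7, 37.8]
tcp_rot: [3.141, -0.0, 0.452]
contact_force: [0.1, -0.3, 0.0]
grip_width: 70.2
```

Request:
carry_out(xyz=[[0,0,-0.4],[0,0,-0.7],[0,0,-0.3],[-0.6,0,0],[-0.6,0,0],[0,0,0],[0,0,0]], dr=[[0,0,0],[0,0,0],[0,0,0],[0,0,0],[0,0,0],[0,0,0],[0,0,0]])

```text
time: 17.77
tool_pos: [410.0, 266.7, 122.2]
tcp_rot: [3.141, -0.002, 0.452]
contact_force: [0.3, -0.7, -0.2]
grip_width: 69.7
```

Run:
```python
from h import *
c=snap('wrist','w11'); go(454.4,89.7,100)
im=c['image'];cv2.imwrite('pics/w11c.png',cv2.resize(np.array(im)[20:230,170:390],None,fx=2.8,fy=2.8,interpolation=cv2.INTER_CUBIC))
```

```text
at [410.2 266.7 122.1] yaw 25.9 w 69.8 units [-0.624  2.976  0.368]
```

View pics/w11c.png

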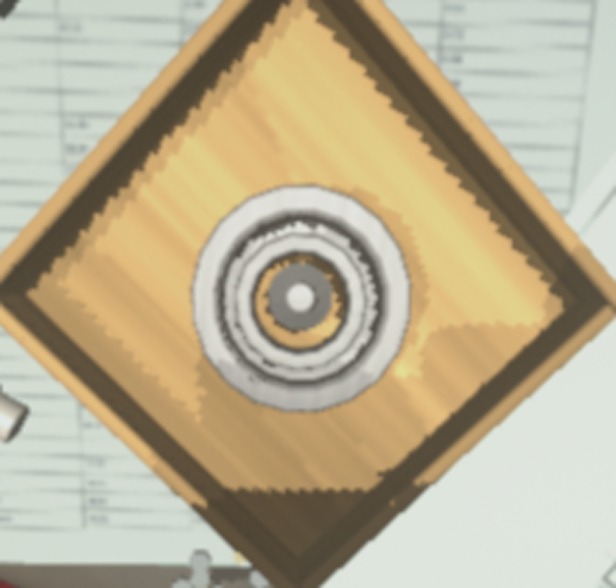

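Request:
carry_out(xyz=[[0,0,0],[0,0,0],[0,0,0],[0,0,0],[0.25,0.98,0],[0.25,0.98,0],[0.24,0.98,0],[0,0,0]], dr=[[0,0,0.81],[0,0,0.81],[0,0,0.81],[0,0,0.81],[0,0,0],[0,0,0],[0,0,0],[0,0,0]], gripper=0.35)

```text
time: 18.82
tool_pos: [455.4, 86.3, 121.8]
tcp_rot: [3.141, -0.001, -0.007]
contact_force: [-0.9, 1.0, 0.4]
grip_width: 62.4
```

Request:
carry_out(xyz=[[0,0,0.37],[0,0,0],[0,0,0]], dr=[[0,0,0],[0,0,0],[0,0,0]])

```text
time: 19.2
tool_pos: [453.6, 90.6, 99.9]
tcp_rot: [-3.142, -0.0, 0.0]
contact_force: [0.1, 0.1, 0.0]
grip_width: 62.3
```

Run:
```python
from h import *
c=snap('wrist','w12'); u,v=map(int,proj(c,[454.3,89.8,5])); print(u,v); b=blob(c,u,v,36,5,save='b12'); print(b); go(b[1][0],b[1][1],31.5)
```

```text
277 216
(array([276.7, 216.1]), array([454.6,  90.4,   5. ]), array([44. , 44.7]))
at [453.7  90.6 100.1] yaw 0.0 w 61.7 units [0.015 0.003 1.144]
```

View pics/w12.png

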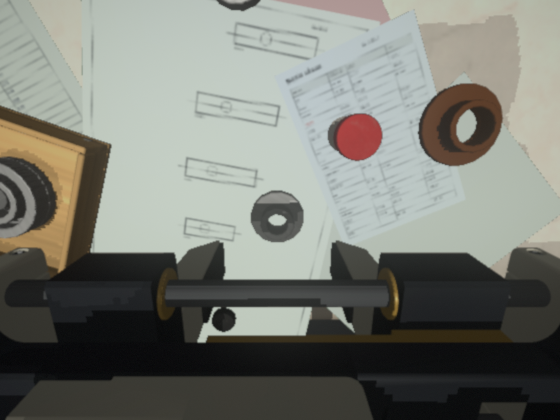

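Steel small bush at (277,216), 44 mm across, vial well to the right at (357,136).

Request:
carry_out(xyz=[[0.015,0,0.5],[0,0,0.4],[0,0,0.2],[0,0,0.04],[0,0,0],[0,0,0]], dr=[[0,0,0],[0,0,0],[0,0,0],[0,0,0],[0,0,0],[0,0,0]])

```text
time: 20.0
tool_pos: [454.7, 89.9, 31.9]
tcp_rot: [3.142, -0.002, -0.001]
contact_force: [0.3, 0.6, 0.1]
grip_width: 61.9
```

Request:
carry_out(xyz=[[0,0,0],[0,0,0],[0,0,0],[0,0,0],[0,0,0]], dr=[[0,0,0],[0,0,0],[0,0,0],[0,0,0],[0,0,0]], gripper=-1)

```text
time: 20.62
tool_pos: [454.2, 89.8, 31.2]
tcp_rot: [3.142, -0.0, -0.001]
contact_force: [0.5, 0.2, 0.8]
grip_width: 23.5
```

Request:
carry_out(xyz=[[0,0,-0.3],[0,0,-0.6],[0,0.6,-0.5],[0,0.95,0],[0,0.95,0],[0,0.95,0],[-0.1,0.95,0],[-0.05,0.6,0]], dr=[[0,0,0],[0,0,0],[0,0,0],[0,0,0],[0,0,0],[0,0,0],[0,0,0],[0,0,0]])

```text
time: 21.62
tool_pos: [444.3, -212.7, 115.1]
tcp_rot: [3.141, 0.0, -0.003]
contact_force: [1.1, -0.1, -0.9]
grip_width: 23.1
```

Request:
carry_out(xyz=[[0,0,0],[0,0,0]], dr=[[0,0,0],[0,0,0]])

```text
time: 21.88
tool_pos: [444.5, -209.5, 114.9]
tcp_rot: [-3.141, 0.001, -0.001]
contact_force: [0.1, 0.1, -0.9]
grip_width: 23.4
```

Run:
```python
from h import *
c=snap('wrist','w13'); u,v=map(int,proj(c,[515.5,-207,30])); print(u,v); go(515.5,-207,80)
print(post(c,u,v,26))
im=np.array(c['image']);cv2.imwrite('pics/p13.png',cv2.resize(im[v-26:v+26,u-26:u+26],None,fx=8,fy=8,interpolation=cv2.INTER_CUBIC))
```

```text
273 127
at [ 444.7 -209.1  115. ] yaw -0.0 w 23.5 units [ 1.18  -0.034  0.583]
([24, 20, 11, 11, 93], array([276. , 126.2]), array([ 516.6, -209.1,   29. ]))
```

View pics/w13.png

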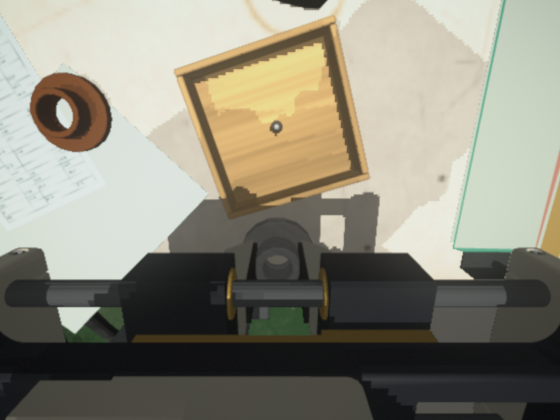

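View pics/p13.png

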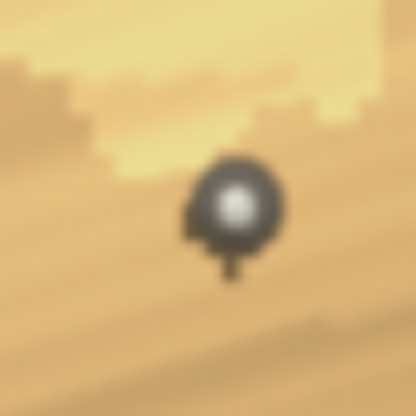

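Request:
carry_out(xyz=[[0.6,0,0],[0.59,0,0],[0,0,0.3],[0,0,0.3],[0,0,0],[0,0,0]], dr=[[0,0,0],[0,0,0],[0,0,0],[0,0,0],[0,0,0],[0,0,0]])

```text
time: 22.68
tool_pos: [516.7, -209.6, 79.8]
tcp_rot: [3.141, -0.001, 0.0]
contact_force: [-0.1, -0.4, -1.5]
grip_width: 23.3
```

Run:
```python
from h import *
go(516,-209.4,37)
c=load('w13'); print(ray(c,276.6,126.75,32))
```

```text
at [ 516.7 -209.6   79.8] yaw 0.0 w 23.3 units [-0.012 -0.004  0.714]
[ 516.29201732 -209.55975226   32.        ]
```

Request:
carry_out(xyz=[[-0.005,0,0.15],[0,0,0.15],[0,0,0.15],[0,0,0.1],[0,0,0]], dr=[[0,0,0],[0,0,0],[0,0,0],[0,0,0],[0,0,0]])

```text
time: 23.3
tool_pos: [515.7, -210.1, 45.6]
tcp_rot: [-3.141, 0.001, -0.001]
contact_force: [0.6, -0.0, -1.0]
grip_width: 23.5
```

Request:
carry_out(xyz=[[0,0,0.08],[0,0,0.07],[0,0,0],[0,0,0]], dr=[[0,0,0],[0,0,0],[0,0,0],[0,0,0]])

```text
time: 23.8
tool_pos: [516.1, -210.3, 37.3]
tcp_rot: [3.141, -0.0, -0.001]
contact_force: [0.5, -0.2, -0.7]
grip_width: 23.3
```

Request:
carry_out(xyz=[[0,0,0.015],[0,0,0]], dr=[[0,0,0],[0,0,0]])

```text
time: 24.05
tool_pos: [516.0, -210.2, 36.3]
tcp_rot: [3.142, 0.0, -0.001]
contact_force: [0.2, -0.2, -1.1]
grip_width: 23.5
```

Request:
carry_out(xyz=[[0,0,0],[0,0,0],[0,0,0],[0,0,0]], dr=[[0,0,0],[0,0,0],[0,0,0],[0,0,0]], gripper=-0.1)

```text
time: 24.55
tool_pos: [516.1, -210.3, 36.4]
tcp_rot: [3.141, -0.0, -0.001]
contact_force: [-0.2, -0.1, -0.5]
grip_width: 41.4
```

Request:
carry_out(xyz=[[0,0,-0.5],[0,0,-0.8],[0,0,-0.2],[-0.6,0,0],[-0.6,0,0],[0,0,0],[0,0,0]], dr=[[0,0,0],[0,0,0],[0,0,0],[0,0,0],[0,0,0],[0,0,0],[0,0,0]])

```text
time: 25.42
tool_pos: [444.6, -210.4, 126.3]
tcp_rot: [3.141, -0.001, -0.001]
contact_force: [-0.3, 0.4, -0.3]
grip_width: 41.4
```

Run:
```python
from h import *
c=snap('wrist','w14'); go(624,113,120)
u,v=map(int,proj(c,[516,-209.5,11])); r=40
im=c['image']; s=np.array(im)[v-r:v+r,u-r:u+r]; hs=cv2.cvtColor(s,cv2.COLOR_BGR2HSV)
m=(hs[...,1]<60).astype(np.uint8); n,l,st,ce=cv2.connectedComponentsWithStats(m); k=1+np.argmax(st[1:,4])
q,_=cv2.findContours((l==k).astype(np.uint8),cv2.RETR_EXTERNAL,cv2.CHAIN_APPROX_NONE); q=cv2.convexHull(max(q,key=cv2.contourArea)); e=cv2.fitEllipse(q)
p=np.array(e[0])+[u-r,v-r]; print(p,ray(c,*p,11)); print(np.array(e[1])*np.linalg.norm(ray(c,*(p+[1,0]),11)-ray(c,*p,11)))
cv2.imwrite('pics/p14.png',cv2.resize(s,None,fx=6,fy=6,interpolation=cv2.INTER_CUBIC))
```

```text
at [ 444.9 -210.4  126.2] yaw -0.0 w 41.4 units [ 2.982 -5.393  0.104]
[276.72857285 126.05725479] [ 516.32391937 -210.72757904   11.        ]
[43.0732552  44.59186401]
```

View pics/p14.png

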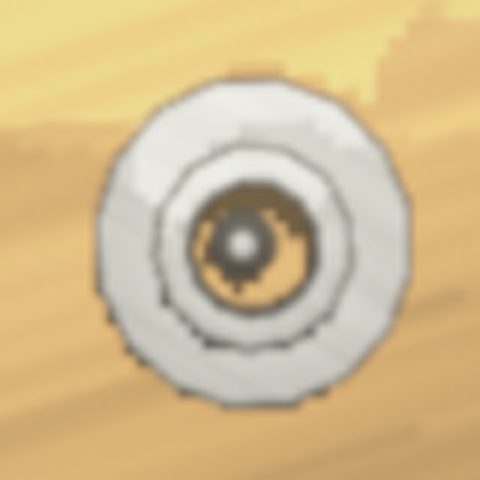

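Request:
carry_out(xyz=[[0.3,-0.9,0],[0.3,-0.9,0],[0.3,-0.9,0],[0.3,-0.9,0],[0.3,-0.9,0],[0.25,-0.9,0],[0,0,0],[0,0,0]], dr=[[0,0,0],[0,0,0],[0,0,0],[0,0,0],[0,0,0],[0,0,0],[0,0,0],[0,0,0]], gripper=0.45)

```text
time: 26.48
tool_pos: [549.3, 113.9, 125.7]
tcp_rot: [3.141, 0.001, 0.0]
contact_force: [-0.3, -0.5, 0.1]
grip_width: 66.3
```

Run:
```python
from h import *
c=snap('wrist','w15'); go(624,113,120)
u,v=map(int,proj(c,[624,114,7])); r=40; print(u,v)
im=c['image']; s=np.array(im)[v-r:v+r,u-r:u+r]
cv2.imwrite('pics/p15.png',cv2.resize(s,None,fx=7,fy=7,interpolation=cv2.INTER_CUBIC))
```

```text
at [549.2 113.2 125.9] yaw -0.1 w 66.8 units [1.246e+00 1.000e-03 9.800e-02]
276 121
```

View pics/p15.png

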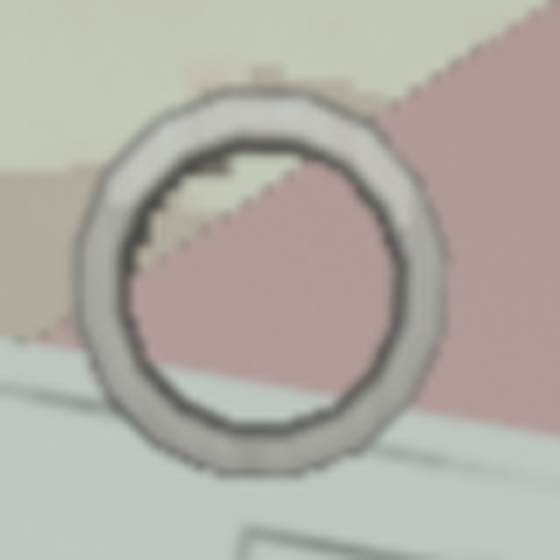

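Run:
```python
from h import *
c=load('w15'); p=ray(c,273.3,121.3,9); print(p, np.linalg.norm(ray(c,236+76/7,121,10)-ray(c,236+446/7,121,10))); go(p[0],p[1],24.5)
```

```text
[624.53273055 116.53269006   9.        ] 43.000462040692966
at [549.2 113.2 125.9] yaw -0.1 w 66.8 units [ 1.255 -0.057  1.69 ]
```

Request:
carry_out(xyz=[[0.62,-0.05,0],[0.63,0,0.3],[0,0,0.6],[0,0,0.5],[0,0,0.2],[0,0,0.08],[0,0,0],[0,0,0]], dr=[[0,0,0],[0,0,0],[0,0,0],[0,0,0],[0,0,0],[0,0,0],[0,0,0],[0,0,0]])

```text
time: 27.52
tool_pos: [625.0, 116.6, 26.8]
tcp_rot: [-3.142, -0.002, -0.001]
contact_force: [0.4, 0.1, -0.0]
grip_width: 66.5
```

Request:
carry_out(xyz=[[0,0,0.03],[0,0,0]], dr=[[0,0,0],[0,0,0]])

```text
time: 27.78
tool_pos: [624.3, 116.8, 23.9]
tcp_rot: [3.142, -0.0, -0.001]
contact_force: [0.4, -0.3, -0.6]
grip_width: 66.4
```

Request:
carry_out(xyz=[[0,0,0],[0,0,0],[0,0,0],[0,0,0],[0,0,0]], dr=[[0,0,0],[0,0,0],[0,0,0],[0,0,0],[0,0,0]], gripper=-1)

```text
time: 28.4
tool_pos: [624.3, 116.7, 23.7]
tcp_rot: [3.142, 0.0, -0.001]
contact_force: [-0.5, 0.7, 0.4]
grip_width: 41.2
```

Request:
carry_out(xyz=[[0,0,-0.3],[0,0,-0.6],[0,0,-0.6],[0,0,0],[0,0,0]], dr=[[0,0,0],[0,0,0],[0,0,0],[0,0,0],[0,0,0]])

```text
time: 29.02
tool_pos: [623.9, 116.7, 113.8]
tcp_rot: [3.141, 0.0, -0.001]
contact_force: [-0.7, -0.1, -1.8]
grip_width: 41.4
```

Run:
```python
from h import *
c=snap('wrist','w16'); go(516.0,-210.5,116)
```

```text
at [623.5 116.6 113. ] yaw -0.0 w 41.4 units [-1.788  5.454 -0.05 ]
```

View pics/w16.png

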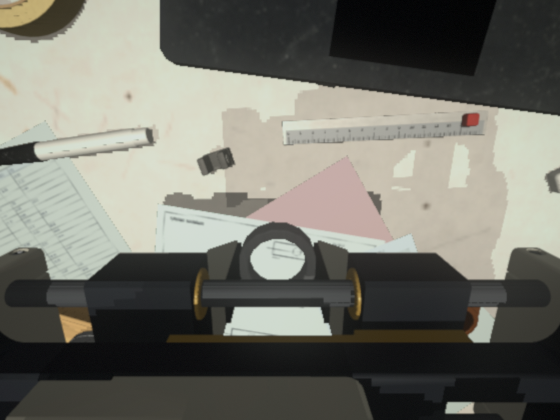

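Request:
carry_out(xyz=[[-0.3,0.91,0],[-0.3,0.91,0],[-0.3,0.91,0],[-0.3,0.91,0],[-0.3,0.91,0],[-0.29,0.9,0],[0,0,0]], dr=[[0,0,0],[0,0,0],[0,0,0],[0,0,0],[0,0,0],[0,0,0],[0,0,0]])

```text
time: 29.95
tool_pos: [514.9, -213.6, 112.6]
tcp_rot: [-3.141, 0.002, -0.006]
contact_force: [0.2, 0.8, -0.3]
grip_width: 41.5
```

Request:
carry_out(xyz=[[0,0,0],[0,0,0],[0,0,0],[0,0,0],[0,0,0],[0,0,0]], dr=[[0,0,0.87],[0,0,0.87],[0,0,0.87],[0,0,0.87],[0,0,0],[0,0,0]])

```text
time: 30.7
tool_pos: [516.6, -209.5, 113.2]
tcp_rot: [-3.142, 0.001, -0.484]
contact_force: [0.7, -0.5, -0.9]
grip_width: 41.7
```

Run:
```python
from h import *
c=snap('wrist','w17'); go(516.2,-210.5,70)
```

```text
at [ 516.6 -209.7  113.3] yaw -27.7 w 41.4 units [0.001 0.016 0.722]
```

View pics/w17.png

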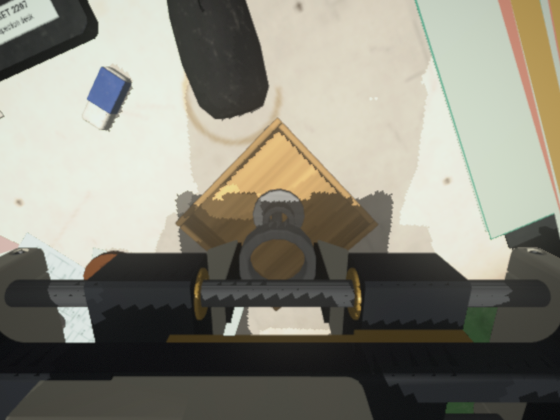

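Request:
carry_out(xyz=[[0,0.015,0.4],[0,0,0.32],[0,0,0],[0,0,0],[0,0,0]], dr=[[0,0,0],[0,0,0],[0,0,0],[0,0,0],[0,0,0]])

```text
time: 31.38
tool_pos: [516.7, -211.3, 71.4]
tcp_rot: [3.141, -0.002, -0.486]
contact_force: [0.0, 0.9, -0.0]
grip_width: 41.6
```

Run:
```python
from h import *
go(516.2,-210.5,37.5)
```

```text
at [ 516.7 -211.3   71.4] yaw -27.9 w 41.6 units [-0.014 -0.007  0.566]
```

Request:
carry_out(xyz=[[-0.005,-0.007,0.15],[0,0,0.15],[0,0,0.1],[0,0,0],[0,0,0]], dr=[[0,0,0],[0,0,0],[0,0,0],[0,0,0],[0,0,0]])

```text
time: 32.0
tool_pos: [516.3, -210.6, 46.6]
tcp_rot: [3.142, -0.0, -0.487]
contact_force: [0.6, 0.0, 0.0]
grip_width: 41.3
```

Run:
```python
from h import *
go(516.2,-210.5,37.5); c=snap('wrist','w18')
im=np.array(c['image']); cv2.imwrite('pics/w18c.png',cv2.resize(im[170:300,200:360],None,fx=4,fy=4,interpolation=cv2.INTER_CUBIC))
```

```text
at [ 516.3 -210.6   46.6] yaw -27.9 w 41.3 units [-0.001 -0.001  0.151]
```

View pics/w18c.png

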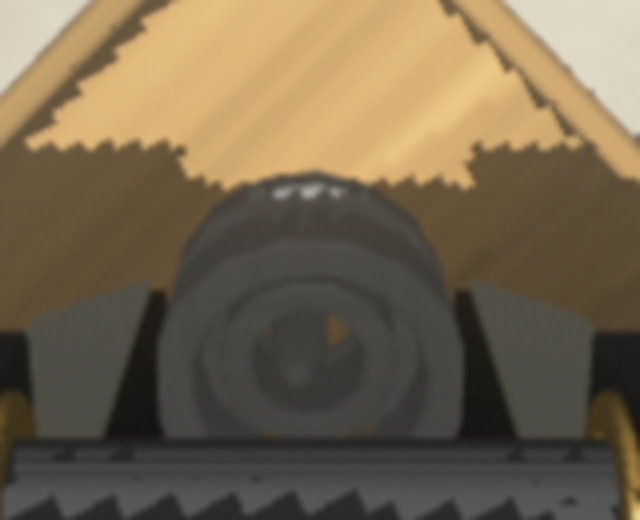

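Request:
carry_out(xyz=[[0,0,0.08],[0,0,0.07],[0,0,0],[0,0,0]], dr=[[0,0,0],[0,0,0],[0,0,0],[0,0,0]])

```text
time: 32.55
tool_pos: [516.1, -210.5, 37.5]
tcp_rot: [3.142, -0.0, -0.487]
contact_force: [-0.5, -0.9, -1.2]
grip_width: 41.6
```

Request:
carry_out(xyz=[[0,0,0],[0,0,0],[0,0,0],[0,0,0]], dr=[[0,0,0],[0,0,0],[0,0,0],[0,0,0]], gripper=0.18)

```text
time: 33.05
tool_pos: [516.2, -210.5, 37.6]
tcp_rot: [3.142, -0.0, -0.487]
contact_force: [-0.5, -0.7, 0.2]
grip_width: 54.4
```

Request:
carry_out(xyz=[[0,0,-0.4],[0,0,-0.7],[0,0,-0.3],[-0.6,0,0],[-0.6,0,-0.5],[0,0,-0.3],[0,0,0],[0,0,0]], dr=[[0,0,0],[0,0,0],[0,0,0],[0,0,0],[0,0,0],[0,0,0],[0,0,0],[0,0,0]])

```text
time: 34.05
tool_pos: [452.4, -176.8, 168.9]
tcp_rot: [3.142, 0.001, -0.487]
contact_force: [0.2, 0.5, -0.5]
grip_width: 54.2
```

Run:
```python
from h import *
go(516.2,-210.5,37.5); c=snap('wrist','w19'); t=snap('top','t19'); s=snap('scene','s19')
im=np.array(c['image']); a=cv2.resize(im[30:230,170:390],(440,400),interpolation=cv2.INTER_CUBIC)
b=cv2.resize(np.array(s['image'])[150:240,320:420],(440,396),interpolation=cv2.INTER_CUBIC); cv2.imwrite('pics/w19c.png',np.hstack([a,b[:, :360].copy() if 0 else cv2.resize(b,(360,400))]))
cv2.imwrite('pics/s19b.png',cv2.resize(np.array(s['image'])[160:400,180:440],(780,600),interpolation=cv2.INTER_CUBIC)[:600,:780])
```

```text
at [ 452.4 -176.8  168.9] yaw -27.9 w 54.2 units [ 1.202e+00 -1.000e-03  2.189e+00]
```

View pics/w19c.png

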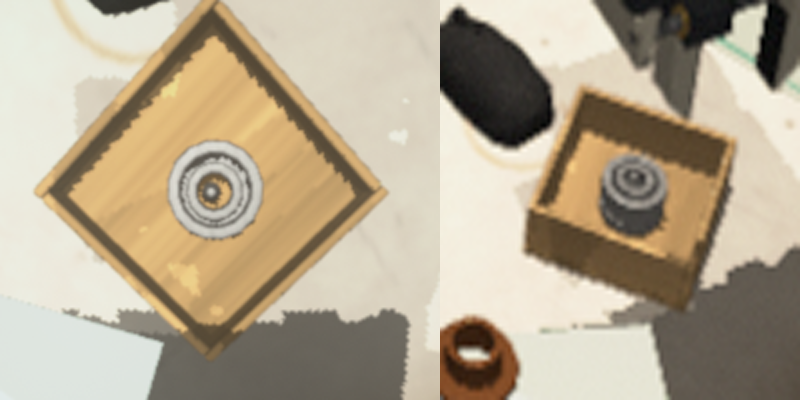

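View pics/s19b.png

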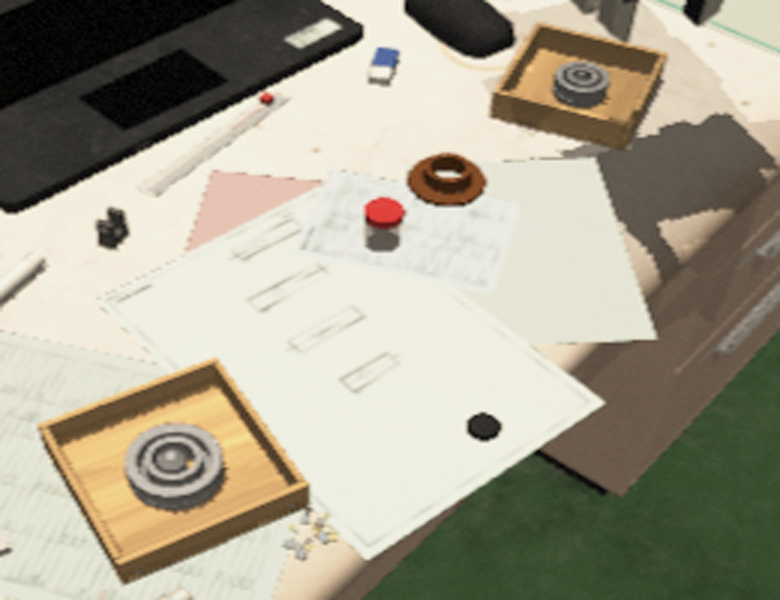

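Both stacks sit concentric and low inside their boxes. The vial stands upright and the brown bush is untouched, with the gripper clear and still, so I'm handing in.

```bash
python3 -c "
from plant import *
print(close_job())"
```

```text
the job is handed in; nothing more can be done
None
```

Both sets of steel parts are put away as asked, and the job was handed in at about 34 s of the 125 s allowed. No verdict came back.

- **Large set:** the larger bush went over the thick post first, at about (475, 297) mm. The larger ring then went round its neck.
- **Small set:** the smaller bush went over the thin post first, at about (516, -210) mm. The smaller ring then went round its neck.

**Last checks:**
- After each bush was released, its flange, measured at the height it has when fully home, matched its given diameter to within about 1.5 mm. It was also centred on the post to within the bore clearance.
- Each ring was released less than about 1 mm above its flange, and the wrist pictures then show it concentric with the neck.
- The scene picture shows nothing above the rims. By the nominal sizes the stacks top out at 29 mm, against a 34 mm rim.
- The measured contact forces stayed within about 3 N.
- The vial is upright, the brown bush looks untouched, and the gripper is clear of everything.

**Disagreements:**
- The gripper width read about 3 mm under each part's true size on every grasp, with no effect on the work.
- The first overhead estimates of the post positions differed from the wrist camera by 2–4 mm. I used the wrist camera, and both bushes went on without contact force.

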